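# Clear the travel stop and clamp a circuit board by feel

## Task

Lift the travel stop up and off its hook on the clamp press and stand it upright in the shallow steel tray, without dropping it. Then swing the press's lever down by feel until its sprung foot bears on the metal block of the circuit board with the spring only part-way in (touching is too little, pushed solid would crush the board), and leave it clamped like that. Leave the board in its nest and do not disturb the other things on the bench.

Things in the scene. Friction and masses are not known exactly. Their poses are not given: they have to be found in the camera images.
- press: Grey clamp press fixed to the bench; base 200 mm (x) by 315 mm (y), 12 mm thick. Origin on the bench under the foot, z up. A column on its +y side carries the head (75 mm in x, y -46 to 129 mm, 140 to 195 mm above the bench); lever and hook are at its -y end. A round foot, 36 mm across, hangs on a vertical ram below the head at x = y = 0.
- lever (a joint): Lever angle a (rad): about 0 at the start, leaning inwards over the head, 1.95 rad above level; grows as the knob swings over the top, outwards (press -y) and down; level at 1.95, end 2.40. Stiff: friction takes 5 to 7 N at the knob, alike all the way; it stays where left. A hanging travel stop blocks it near a = 1.2. The foot goes straight down 30 mm per rad.
- pivot (a point): Lever pivot, on the middle of its axis, which runs along the press's x, 170 mm above the bench.
- knob (a point): Centre of the black ball knob, 26 mm across, at the lever's end, 120 mm from the pivot; the lever rod is 12 mm thick. The knob can be pinched from above across the press's x and turns between the fingers as the lever swings.
- hook (a point): Top of the hook's level rod where the travel stop hangs, 122 mm above the bench: steel rod 8 mm thick, standing out towards the press's -x from a post (near face at press x = +32 mm, 24 mm wide, 130 mm high); its tip at x = -30 mm is turned up to 132 mm above the bench, 10 mm above the rod's top.
- keeper_mid (a point): Middle of the travel stop, 86 mm above its underside: aluminium strap 172 mm high (z), 40 wide (y), 12 thick (x) on a foot plate 40 (x) by 44 (y), 16 mm thick. A window 22 mm wide, 58 to 88 mm above the underside, hangs by its upper edge on the hook; axes as the press's. The rod leaves 22 mm of lift: raise it 12 to 20 mm, draw it 50 mm or more to press -x. Pinch the solid top 84 mm across x.
- keeper: The same travel stop; origin at the centre of its underside. 0.19 to 0.37 kg.
- tray: Shallow open steel tray, fixed, 190 mm (x) by 150 mm (y), walls 4 mm thick and 22 mm high, floor 4 mm thick. Origin at the centre of its underside on the bench.
- board: Green circuit board 112 mm (x) by 130 mm (y) by 4 mm, loose in the press's nest, 24 mm above the bench on four standoffs between low lips; an aluminium block 50 x 50 mm, 10 mm high, on its middle right below the foot (block top 38 mm above the bench). Origin at the centre of its underside.
- ram: Steel ram with the sprung foot on a screw below it; origin at its lower end, 136 mm up at a = 0. The screw was left at an unknown length (14 mm range): the foot meets the block at a = 1.53 to 2.0. It touches with 10 N (2.5 N more than friction at the knob), rises 1.2 N per mm of foot travel (0.3 N at the knob) and goes solid after 10 mm, 22 N, then the force shoots up.
- spool: Bystander: solder spool, 66 mm across, 54 mm high. Origin at its underside.
- faceplate: Bystander: flat aluminium instrument faceplate with rounded ends, 240 x 90 x 4 mm. Origin at its underside.
- meter: Bystander: hand-held multimeter, 150 x 75 x 35 mm. Origin at its underside.
- spare_board: Bystander: bare green circuit board, 120 x 80 x 4 mm, lying on the bench. Origin at its underside.
- pliers: Bystander: blue-handled pliers, about 160 mm. Origin at its underside.
- jar: Bystander: small glass jar, 60 mm across, 75 mm high. Origin at its underside.
Not all that is in view belongs to the job. What is shaped like the board but brown or orange is not meant.

How it is judged:
On the way:
1. the travel stop is off the hook and stands upright in the tray, let go (x of keeper_mid in the frame of tray between -0.085 and 0.085 m and y of keeper_mid in the frame of tray between -0.065 and 0.065 m and z of keeper_mid in the frame of tray between 0.082 and 0.097 m and angle between keeper_mid's own z axis and vertical below 0.12 rad and linear speed of keeper below 0.03 m/s and contact force between the fingers and keeper below 0.05 N), for 0.2 s.
At the end, for the whole second after the job is handed in: The travel stop stands upright (within 7 degrees) and at rest on the tray's floor, its middle within 85 mm (x) and 65 mm (y) of the tray's; the foot presses on the circuit board's block with 8.5 to 21.3 N (spring part-way in) with the lever at rest; the board is within 8 mm of where it began (x of keeper_mid in the frame of tray between -0.085 and 0.085 m and y of keeper_mid in the frame of tray between -0.065 and 0.065 m and z of keeper_mid in the frame of tray between 0.082 and 0.097 m and angle between keeper_mid's own z axis and vertical below 0.12 rad and linear speed of keeper below 0.03 m/s and contact force between ram and board between 8.5 and 21.3 N and distance of board from where it was at the start of the episode below 0.008 m and velocity of joint lever between -0.05 and 0.05 rad/s); the robot touches nothing.
It fails at once if the foot is driven solid and crushes the board (over 32 N) (contact force between ram and board above 32 N).
It fails at once if the travel stop is dropped or flung (faster than 1 m/s) (linear speed of keeper above 1 m/s).
It fails at once if a bystander is moved by more than 25 mm (distance of any of spool, faceplate, meter, spare_board, pliers, jar from where it was at the start of the episode above 0.025 m).
It also fails if it takes over 72 s, if anything falls off the work surface, if the arm or the gripper's body presses on something with over 40 N, if the wrist force passes 120 N, or if a joint passes its speed limit or range.

## Robot

A 6-joint arm with a two-finger parallel gripper is mounted at the origin on the work surface. World frame = base frame: x ahead of the robot, y to its left, z up, the work surface at z = 0. Lengths are in m, angles in rad, forces in N, time in s.
With the tool pointing down it reaches from about 0.375 to 0.9 m from the base axis. Payload 3.1 kg.
Tool frame: the origin (TCP) lies midway between the tips of the shut fingers; the grasp point (between the pads) lies 19 mm behind it (pinch_z is the distance from the TCP to the grasp point, in m); y points along the fingers, z is the direction in which the jaws open and shut, and the axes are right-handed (so a half turn about y gives the same grasp; the last joint's range is limited). The gripper opens to 87 mm and grips with 3 to 60 N. Pads are 19 mm wide; open, the fingers measure 117 mm over their backs; the gripper's body (75 mm by 190 mm) begins 51 mm behind the grasp point.
Start: joints at [1.109, 0.527, 1.433, -0, 1.181, -0.178], TCP at [0.175, 0.6, 0.223] pointing down, gripper open.
Joint ranges: [-3.08, 3.08], [-0.75, 2.2], [0.22, 2.44], [-1.43, 4.57], [0, 2.65], [-2.85, 2.85]. Speed limits (rad/s): [2.79, 2.79, 3.14, 3.14, 3.14, 3.14].

## Interface

Orientations are given as a unit quaternion [x, y, z, w].
In Python, from rig import * gives the robot as it stands.
- The arm moves only by the tool drive_tool, never from a script. Its argument "plan" is a list of rows, each a list of 7 numbers: the shift along the tool's x, y, z in mm, then the turn, a rotation vector about the tool's x, y, z in degrees, then the finger opening in mm, from 0 to 87. A call has 1 to 10 rows; each row is the pose to reach, as a shift and turn from the pose commanded when the call began, along the tool's axes at that moment; what a row does not reach only later rows make up. A row lasts 1/10 s, in which the tool goes at most 50 mm and 8.59 degrees, less where a joint would pass 70% of its speed; a pose out of reach is approached as far as the arm can. A call with a gripper value outside its range is refused whole. The fingers move at their own pace and stop on an object; "newtons" is the grip in N (left out, the last holds). Time passes only in rows, so rows that repeat a pose let the fingers close. It gives the time, the measured TCP pose, the force and the opening at its end, in the units of the state.
- get_obs(): the state, without advancing time (a new reading comes with each control period).
- camera(name): name is "side" or "top"; returns the picture (384x512x3 uint8, blue, green, red); there is no depth.
- get_calibration(name): a dict with "fx", "fy", "cx", "cy" (pixels), "D" ([k1, k2, p1, p2, k3] as OpenCV has them; the pictures are not rectified), "origin" and "rotation" of the camera in the world. Camera axes: x right, y down, z forward; pixel columns grow to the right and rows downward; lengths in m; the calibration is good to about 2 mm. A picture is of the moment at which its call begins. get_calibration takes no time and is no camera call.
- hand_in(): hands the job in, once; it reports no verdict.
Trained networks look in the newest picture that a camera, given by its name, has taken for a name from the list of things; names that differ only in an ending like _2 or _b are one class to them, and where a whole thing is asked for, a point or a joint stands for the part that bears it (a point fixed in the world has none). Each returns a list of dicts, best first, with "conf" (0 to 1); they miss things now and then, are a little off and sometimes report something else, mostly with a low value. They report only what shows in the picture. A call takes as long as a camera call. They do not tell look-alikes from the thing itself.
- spot_in(camera, target): "location" ([column, row] in pixels, amid what is visible of it).
- mark_of(camera, target): "location" ([column, row] in pixels: a listed point, or the origin of a listed thing).
The state is a dict: "time": time; "q": joint angles; "joint_velocities": joint speeds; "joint_torque": joint torques, N m; "position": TCP position; "tool_rot": TCP orientation; "ft_force": force on the tool from outside, world axes, zero at the start; "moment": the same for the moment, N m; "grip_width": finger opening in m.
Only numpy, scipy, OpenCV 4.12 (cv2) and the standard library are available. Lean on these libraries where they do the work, as an engineer would, in place of code of your own. Each camera call takes 0.05 s, during which the arm holds its last target. There are 200 camera calls.

## Working session

There is one attempt and no reset: what is moved stays moved. The work goes in short steps, Python scripts to look and compute and a tool call to move; the robot and the scene stay as the last step left them, time stands still between calls to the robot, and variables do not carry over. Pictures are saved under pics/ and viewed, about 8 in all and at most 12, crops included, and the job is handed in when it is done.

Besides the shell and the picture viewer there is one more tool, called by a JSON object that holds its "op" and its "data", one argument or row to a line. drive_tool: Moves the arm, as the interface text tells. Its arguments: {"type":"object","properties":{"plan":{"type":"array","items":{"type":"array","items":{"type":"number"}}},"newtons":{"type":"number"}},"required":["plan"]}

```bash
ls; mkdir -p pics
cat > h.py <<'E'
from rig import *
import numpy as np, cv2
from scipy.spatial.transform import Rotation as R
def ray(cam,px):
    c=get_calibration(cam);K=np.array([[c['fx'],0,c['cx']],[0,c['fy'],c['cy']],[0,0,1]])
    u=cv2.undistortPoints(np.array([[px]],float),K,np.array(c['D'],float))[0,0]
    return np.array(c['origin']),np.array(c['rotation'])@np.array([u[0],u[1],1])
def atz(cam,px,z):
    o,d=ray(cam,px);return o+d*(z-o[2])/d[2]
def tri(p1,p2):
    (a,d),(b,e)=ray('top',p1),ray('side',p2)
    s=np.linalg.lstsq(np.c_[d,-e],b-a,rcond=None)[0]
    P,Q=a+s[0]*d,b+s[1]*e
    return (P+Q)/2,np.linalg.norm(P-Q)
def proj(cam,P):
    c=get_calibration(cam);K=np.array([[c['fx'],0,c['cx']],[0,c['fy'],c['cy']],[0,0,1]])
    Rm=np.array(c['rotation']).T
    return cv2.projectPoints(np.array(P,float).reshape(-1,1,3),Rm,-Rm@np.array(c['origin']),K,np.array(c['D'],float))[0][:,0]
E
python3 - <<'E'
from h import *
im={}
for c in('top','side'):
    im[c]=camera(c); cv2.imwrite(f'pics/{c}0.png',im[c]); k=get_calibration(c); print(c,np.round(k['origin'],3),np.round(k['rotation'],2).tolist(),k['fx'])
for t in['press','pivot','knob','hook','keeper_mid','keeper','tray','board','ram','lever']:
    for c in('top','side'):
        try: print(t,c,[(np.round(d['location'],1).tolist(),round(d['conf'],2)) for d in mark_of(c,t)[:3]])
        except Exception as e: print(t,c,e)
o=get_obs();print(o)
E
```

```text
pics
top [ 0.487 -0.014  1.704] [0.71, -0.7, 0.02, -0.02] 456.2610220102748
side [-0.098 -0.699  0.888] [0.84, -0.32, 0.17, -0.41] 404.28640208361367
press top [([212.0, 201.1], 0.79)]
press side [([221.2, 205.1], 0.97)]
pivot top [([226.6, 197.3], 0.71), ([234.1, 131.0], 0.39)]
pivot side [([229.0, 174.5], 0.62)]
knob top [([211.3, 194.3], 0.42)]
knob side [([214.9, 138.2], 0.72)]
hook top [([246.9, 199.1], 0.95)]
hook side [([243.4, 194.8], 0.67)]
keeper_mid top [([244.7, 198.9], 0.55)]
keeper_mid side [([247.7, 196.2], 0.68)]
keeper top [([248.6, 197.9], 0.42)]
keeper side [([244.7, 218.1], 0.93)]
tray top [([322.8, 212.0], 0.66)]
tray side [([298.3, 281.0], 0.96)]
board top [([311.1, 272.1], 0.82), ([216.2, 267.0], 0.79), ([378.3, 242.5], 0.19)]
board side [([166.1, 243.0], 0.85), ([216.4, 199.5], 0.69), ([330.6, 362.3], 0.62)]
ram top [([247.7, 200.5], 0.41)]
ram side [([215.1, 175.2], 0.64)]
lever top it knows: board, faceplate, hook, jar, keeper, keeper_mid, knob, meter, pivot, pliers, press, ram, spare_board, spool, tray
lever side it knows: board, faceplate, hook, jar, keeper, keeper_mid, knob, meter, pivot, pliers, press, ram, spare_board, spool, tray
{'time': 1.0, 'q': array([ 1.10851403e+00,  5.27492106e-01,  1.43267076e+00,  2.46909951e-05,
        1.18138682e+00, -1.78520819e-01]), 'joint_velocities': array([ 0.00017299,  0.00068218, -0.00097226, -0.00021355, -0.00064418,
        0.00047861]), 'joint_torque': array([ 3.14718009e-04, -4.40019071e+01, -1.76987582e+01,  6.34470046e-02,
        5.03311632e-02, -2.55580449e-05]), 'position': array([0.17495738, 0.60001141, 0.22256258]), 'tool_rot': array([-0.6999842 ,  0.09999474, -0.09998898,  0.70001813]), 'ft_force': array([0.70127017, 0.48949522, 0.67431089]), 'moment': array([ 0.00086213, -0.0044901 ,  0.02377458]), 'grip_width': 0.08715822848155855}
```

Run:
```python
from h import *
t=cv2.imread('pics/top0.png');s=cv2.imread('pics/side0.png')
a=cv2.resize(t[110:310,130:400],(800,593),interpolation=cv2.INTER_CUBIC);cv2.imwrite('pics/t1.png',a)
b=cv2.resize(s[90:330,120:440],(800,600),interpolation=cv2.INTER_CUBIC);cv2.imwrite('pics/s1.png',b)
for n,p,q in[('pivot',[226.6,197.3],[229,174.5]),('knob',[211.3,194.3],[214.9,138.2]),('hook',[246.9,199.1],[243.4,194.8]),('mid',[244.7,198.9],[247.7,196.2]),('press',[212,201.1],[221.2,205.1]),('tray',[322.8,212],[298.3,281])]:
    P,e=tri(p,q);print(n,P.round(3),round(e,4))
```

```text
Traceback (most recent call last):
  File "h.py", line 11, in tri
    (a,d),(b,e)=ray('top',p1),ray('side',p2)
                ~~~^^^^^^^^^^
  File "h.py", line 7, in ray
    return np.array(c['origin']),np.array(c['rotation'])@np.array([u[0],u[1],1])
                                 ~~~~~~~~~~~~~~~~~~~~~~~^~~~~~~~~~~~~~~~~~~~~~~~
ValueError: matmul: Input operand 1 has a mismatch in its core dimension 0, with gufunc signature (n?,k),(k,m?)->(n?,m?) (size 3 is different from 4)
```

View pics/t1.png

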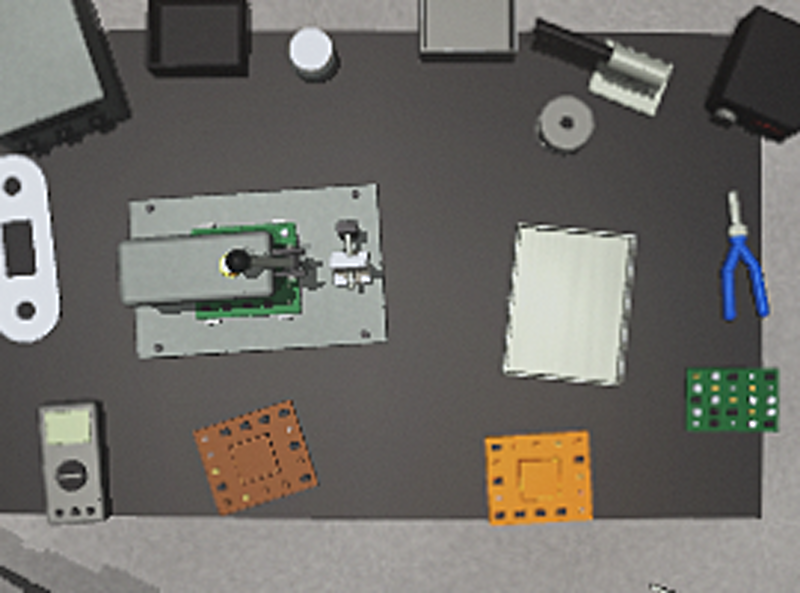

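View pics/s1.png

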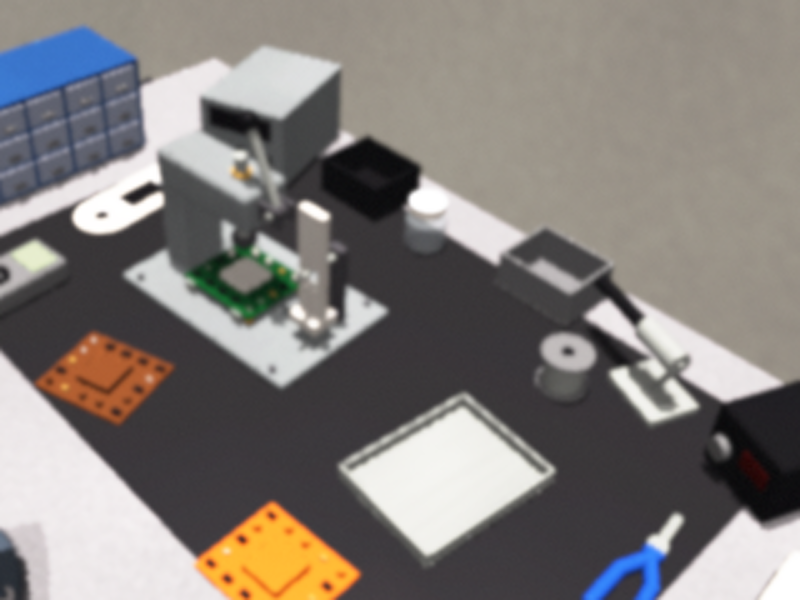

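The top picture shows the press at full-image px (212,200), and its hook and travel stop on the right at (247,198). The steel tray is at (322,212). Candidates for the board are the green one under the press head (about (216,200)), the brown one (216,266), the orange one (311,271) and the spare board (378,243). I choose the green one in the nest. The camera rotation turns out to be a quaternion, so I'll fix the helper.

```bash
sed -i "s/np.array(c\['rotation'\])/R.from_quat(c['rotation']).as_matrix()/g" h.py
python3 - <<'E'
from h import *
for n,p,q in[('pivot',[226.6,197.3],[229,174.5]),('knob',[211.3,194.3],[214.9,138.2]),('hook',[246.9,199.1],[243.4,194.8]),('mid',[244.7,198.9],[247.7,196.2]),('press',[212,201.1],[221.2,205.1]),('tray',[322.8,212],[298.3,281])]:
    P,e=tri(p,q);print(n,P.round(3),round(e,4))
f=lambda x,y:(130+x*270/800,110+y*200/593)
g=lambda x,y:(120+x*.4,90+y*.4)
print('base corners top z=.012',[atz('top',f(*p),.012)[:2].round(3).tolist() for p in[(129,201),(377,183),(386,341),(138,357)]])
print('base corners side',[atz('side',g(*p),.012)[:2].round(3).tolist() for p in[(387,310),(282,387),(124,274)]])
print('tray corners top z=.022',[atz('top',f(*p),.022)[:2].round(3).tolist() for p in[(517,223),(637,234),(622,384),(503,375)]])
print('tray side',[atz('side',g(*p),.022)[:2].round(3).tolist() for p in[(463,394),(555,470),(430,562),(339,468)]])
print('keeper topface side z~.194', atz('side',g(314,212),.198).round(3),'top',atz('top',f(348,262),.198).round(3))
print('head side top corners z=.195 ',[atz('top',f(*p),.195)[:2].round(3).tolist() for p in[(120,243),(271,234),(275,297),(123,306)]])
print('spool',atz('top',f(567,123),.054).round(3))
print(R.from_quat(get_obs()['tool_rot']).as_matrix().round(2))
E
```

```text
pivot [0.556 0.093 0.164] 0.0078
knob [0.553 0.139 0.274] 0.025
hook [0.553 0.024 0.126] 0.005
mid [0.561 0.026 0.116] 0.0127
press [0.556 0.153 0.005] 0.0102
tray [ 0.511 -0.255  0.007] 0.0066
base corners top z=.012 [[0.638, 0.301], [0.662, -0.012], [0.464, -0.025], [0.442, 0.287]]
base corners side [[0.658, -0.011], [0.461, -0.028], [0.44, 0.283]]
tray corners top z=.022 [[0.612, -0.188], [0.599, -0.339], [0.412, -0.319], [0.423, -0.17]]
tray side [[0.609, -0.188], [0.597, -0.336], [0.405, -0.324], [0.42, -0.173]]
keeper topface side z~.194 [0.559 0.025 0.198] top [0.555 0.019 0.198]
head side top corners z=.195  [[0.575, 0.276], [0.586, 0.106], [0.515, 0.101], [0.504, 0.272]]
spool [ 0.734 -0.247  0.054]
[[ 0.96 -0.    0.28]
 [-0.28  0.    0.96]
 [-0.   -1.    0.  ]]
```

{"op": "drive_tool", "data": {
  "plan": [
    [0, -50, 0, 0, 0, 0, 87],
    [0, -100, 0, 0, 0, 0, 87],
    [0, -140, 0, 0, 0, 0, 87],
    [528, -140, -451, 0, 69.5, 0, 60],
    [528, -140, -451, 0, 69.5, 0, 60],
    [528, -140, -451, 0, 69.5, 0, 60],
    [528, -140, -451, 0, 69.5, 0, 60],
    [528, -140, -451, 0, 69.5, 0, 60],
    [528, -140, -451, 0, 69.5, 0, 60],
    [528, -140, -451, 0, 69.5, 0, 60]
  ]
}}

```text
time: 2.0
position: [0.3675, 0.3055, 0.3629]
tool_rot: [-0.554, 0.439, -0.439, 0.555]
ft_force: [1.3, 1.2, -0.6]
grip_width: 0.0602
```

{"op": "drive_tool", "data": {
  "plan": [
    [322, 0, 116, 0, 9.3, 0, 60],
    [322, 0, 116, 0, 9.3, 0, 60],
    [322, 0, 116, 0, 9.3, 0, 60],
    [322, 0, 116, 0, 9.3, 0, 60],
    [322, 0, 116, 0, 9.3, 0, 60],
    [322, 0, 116, 0, 9.3, 0, 60],
    [322, 0, 116, 0, 9.3, 0, 60],
    [322, 0, 116, 0, 9.3, 0, 60],
    [322, 0, 116, 0, 9.3, 0, 60],
    [322, 0, 116, 0, 9.3, 0, 60]
  ]
}}

```text
time: 3.0
position: [0.5544, 0.0223, 0.3625]
tool_rot: [0.519, -0.481, 0.48, -0.518]
ft_force: [-0.9, -0.5, 0.1]
grip_width: 0.0602
```

Run:
```python
from h import *
s=camera('side');t=camera('top')
o=get_obs();print(o['position'].round(4),R.from_quat(o['tool_rot']).as_matrix().round(3).tolist())
a=cv2.resize(s[120:260,170:310],(600,600),interpolation=cv2.INTER_CUBIC);cv2.imwrite('pics/s2.png',a)
print('proj side TCP',proj('side',o['position']),'keeper top corners', proj('side',[[.556,.019,.206],[.556,.019,.120],[.556,.019,.034]]))
```

```text
[0.5543 0.0228 0.3628] [[0.076, -0.0, 0.997], [-0.997, 0.0, 0.076], [-0.0, -1.0, -0.0]]
proj side TCP [[245.43355432 125.97289899]] keeper top corners [[246.30315443 173.8544823 ]
 [246.04974211 196.86375964]
 [245.8195684  217.99547111]]
```

View pics/s2.png

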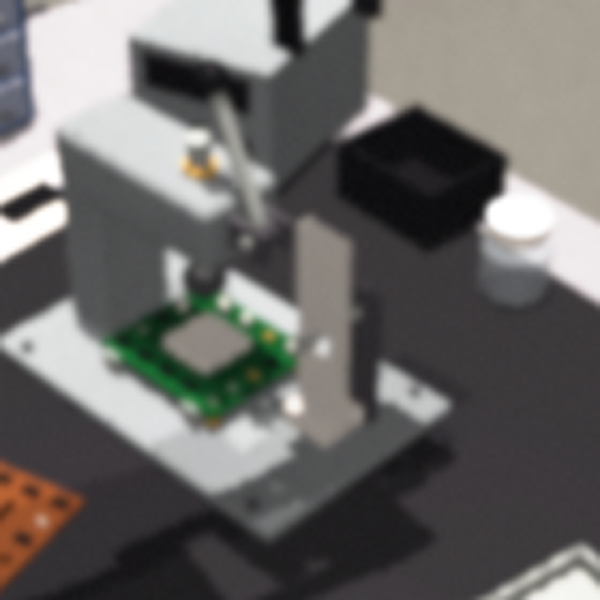

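The crop shows the travel stop's strap with its top at full px (246,173), against a projected (246.3,173.9), so the pose agrees. Behind it is the post, and the lever leans inwards. I'll descend onto the stop.

{"op": "drive_tool", "data": {
  "plan": [
    [4, 50, 2, 0, 0, 0, 60],
    [4, 100, 2, 0, 0, 0, 60],
    [4, 150, 2, 0, 0, 0, 60],
    [4, 180, 2, 0, 0, 0, 60],
    [4, 200, 2, 0, 0, 0, 60],
    [4, 200, 2, 0, 0, 0, 60]
  ]
}}

```text
time: 3.7
position: [0.5547, 0.0192, 0.16]
tool_rot: [0.52, -0.483, 0.478, -0.517]
ft_force: [0.0, 0.4, -0.3]
grip_width: 0.06
```

{"op": "drive_tool", "data": {
  "plan": [
    [0, 0, 0, 0, 0, 0, 0],
    [0, 0, 0, 0, 0, 0, 0],
    [0, 0, 0, 0, 0, 0, 0],
    [0, 0, 0, 0, 0, 0, 0],
    [0, 0, 0, 0, 0, 0, 0],
    [0, 0, 0, 0, 0, 0, 0]
  ],
  "newtons": 40
}}

```text
time: 4.3
position: [0.5576, 0.0176, 0.163]
tool_rot: [-0.518, 0.481, -0.481, 0.518]
ft_force: [0.0, 0.3, 0.4]
grip_width: 0.0203
```

{"op": "drive_tool", "data": {
  "plan": [
    [0, 0, 0, 0, 0, 0, 0],
    [0, 0, 0, 0, 0, 0, 0],
    [0, 0, 0, 0, 0, 0, 0],
    [0, 0, 0, 0, 0, 0, 0]
  ]
}}

```text
time: 4.7
position: [0.5574, 0.0176, 0.1626]
tool_rot: [0.518, -0.481, 0.481, -0.518]
ft_force: [0.4, 0.1, 1.0]
grip_width: 0.0118
```

{"op": "drive_tool", "data": {
  "plan": [
    [0, -4, 0, 0, 0, 0, 0],
    [0, -8, 0, 0, 0, 0, 0],
    [0, -12, 0, 0, 0, 0, 0],
    [0, -16, 0, 0, 0, 0, 0],
    [0, -16, 0, 0, 0, 0, 0]
  ]
}}

```text
time: 5.2
position: [0.558, 0.0176, 0.1793]
tool_rot: [-0.518, 0.481, -0.481, 0.519]
ft_force: [-1.2, 0.2, -2.2]
grip_width: 0.0117
```

{"op": "drive_tool", "data": {
  "plan": [
    [0, 0, -12, 0, 0, 0, 0],
    [0, 0, -25, 0, 0, 0, 0],
    [0, 0, -40, 0, 0, 0, 0],
    [0, 0, -55, 0, 0, 0, 0],
    [0, 0, -70, 0, 0, 0, 0],
    [0, 0, -80, 0, 0, 0, 0],
    [0, 0, -80, 0, 0, 0, 0]
  ]
}}

```text
time: 5.9
position: [0.4752, 0.012, 0.1784]
tool_rot: [0.519, -0.482, 0.48, -0.518]
ft_force: [0.1, -0.0, -2.0]
grip_width: 0.012
```

Run:
```python
from h import *
s=camera('side');o=get_obs();print(o['position'].round(4),o['ft_force'].round(2),o['moment'].round(2),o['grip_width'])
cv2.imwrite('pics/s3.png',cv2.resize(s[110:270,160:320],(600,600),interpolation=cv2.INTER_CUBIC))
```

```text
[0.477  0.0117 0.1786] [ 0.68 -0.39 -2.73] [-0.12  0.05 -0.06] 0.011607176232242424
```

View pics/s3.png

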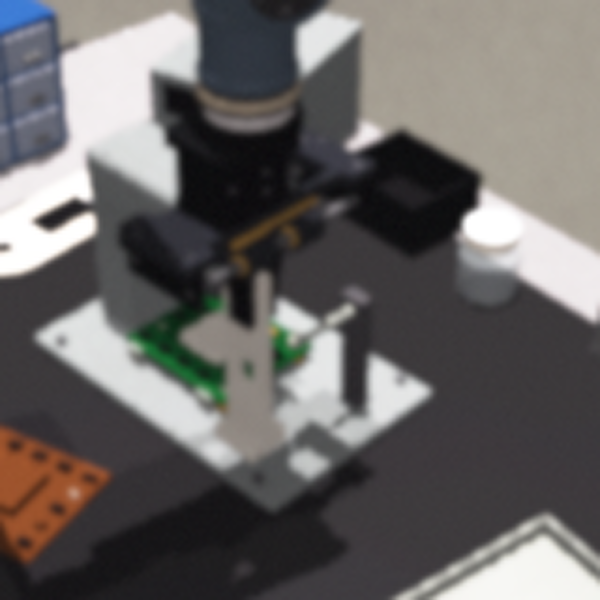

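The stop is off the hook and hanging straight; the freed hook rod shows at crop (330,315). Now to the tray.

{"op": "drive_tool", "data": {
  "plan": [
    [15, 0, 1, 0, 0, 0, 0],
    [45, 0, 3, 0, 0, 0, 0],
    [80, 0, 4, 0, 0, 0, 0],
    [115, 0, 6, 0, 0, 0, 0],
    [150, 0, 8, 0, 0, 0, 0],
    [185, 0, 10, 0, 0, 0, 0],
    [220, 0, 12, 0, 0, 0, 0],
    [248, 0, 13, 0, 0, 0, 0],
    [263, 0, 14, 0, 0, 0, 0],
    [268, 0, 14, 0, 0, 0, 0]
  ]
}}

```text
time: 6.95
position: [0.5124, -0.2563, 0.1784]
tool_rot: [-0.518, 0.481, -0.482, 0.518]
ft_force: [-0.1, 0.4, -2.7]
grip_width: 0.0117
```

{"op": "drive_tool", "data": {
  "plan": [
    [0, 10, 0, 0, 0, 0, 0],
    [0, 20, 0, 0, 0, 0, 0],
    [0, 30, 0, 0, 0, 0, 0],
    [0, 37, 0, 0, 0, 0, 0],
    [0, 40, 0, 0, 0, 0, 0],
    [0, 42, 0, 0, 0, 0, 0],
    [0, 42, 0, 0, 0, 0, 0]
  ]
}}

```text
time: 7.65
position: [0.5117, -0.2544, 0.1364]
tool_rot: [0.518, -0.481, 0.481, -0.518]
ft_force: [-0.2, -0.3, -2.0]
grip_width: 0.0116
```

Expect contact near z = 0.1325. I'll creep down 1 mm per row.

{"op": "drive_tool", "data": {
  "plan": [
    [0, 1, 0, 0, 0, 0, 0],
    [0, 2, 0, 0, 0, 0, 0],
    [0, 3, 0, 0, 0, 0, 0],
    [0, 3, 0, 0, 0, 0, 0]
  ]
}}

```text
time: 8.05
position: [0.5116, -0.2546, 0.1336]
tool_rot: [-0.518, 0.481, -0.481, 0.518]
ft_force: [-0.3, -0.9, -2.4]
grip_width: 0.0119
```

{"op": "drive_tool", "data": {
  "plan": [
    [0, 1, 0, 0, 0, 0, 0],
    [0, 1, 0, 0, 0, 0, 0]
  ]
}}

```text
time: 8.25
position: [0.5118, -0.2547, 0.1328]
tool_rot: [-0.518, 0.481, -0.481, 0.518]
ft_force: [0.6, 0.3, -1.2]
grip_width: 0.0116
```

{"op": "drive_tool", "data": {
  "plan": [
    [0, 1, 0, 0, 0, 0, 0],
    [0, 1, 0, 0, 0, 0, 0]
  ]
}}

```text
time: 8.45
position: [0.5118, -0.2548, 0.1327]
tool_rot: [0.518, -0.481, 0.481, -0.518]
ft_force: [-1.2, 1.0, 4.6]
grip_width: 0.0116
```

{"op": "drive_tool", "data": {
  "plan": [
    [0, 1, 0, 0, 0, 0, 0],
    [0, 1, 0, 0, 0, 0, 0]
  ]
}}

```text
time: 8.65
position: [0.5119, -0.2549, 0.1327]
tool_rot: [0.518, -0.48, 0.481, -0.518]
ft_force: [-2.5, -0.0, 9.9]
grip_width: 0.0113
```

{"op": "drive_tool", "data": {
  "plan": [
    [0, -1.5, 0, 0, 0, 0, 0],
    [0, -1.5, 0, 0, 0, 0, 0],
    [0, -1.5, 0, 0, 0, 0, 20],
    [0, -1.5, 0, 0, 0, 0, 30],
    [0, -1.5, 0, 0, 0, 0, 45],
    [0, -1.5, 0, 0, 0, 0, 60],
    [0, -1.5, 0, 0, 0, 0, 60],
    [0, -1.5, 0, 0, 0, 0, 60],
    [0, -1.5, 0, 0, 0, 0, 60]
  ]
}}

```text
time: 9.55
position: [0.5116, -0.2545, 0.132]
tool_rot: [0.518, -0.481, 0.481, -0.518]
ft_force: [0.1, 0.3, -0.6]
grip_width: 0.057
```

{"op": "drive_tool", "data": {
  "plan": [
    [0, -20, 0, 0, 0, 0, 60],
    [0, -50, 0, 0, 0, 0, 60],
    [0, -100, 0, 0, 0, 0, 60],
    [0, -150, 0, 0, 0, 0, 60],
    [0, -200, 0, 0, 0, 0, 60],
    [0, -230, 0, 0, 0, 0, 60],
    [0, -230, 0, 0, 0, 0, 60]
  ]
}}

```text
time: 10.25
position: [0.5138, -0.256, 0.3681]
tool_rot: [-0.518, 0.477, -0.485, 0.519]
ft_force: [0.4, -0.4, -0.1]
grip_width: 0.0599
```

Run:
```python
from h import *
s=camera('side');m=mark_of('side','keeper_mid')[:2];k=mark_of('side','keeper')[:2]
t=camera('top');
print(m,k,'expected',proj('side',[[.512,-.2545,.09],[.512,-.2545,.004],[.512,-.2545,.176]]).round(1))
for n in('knob','pivot'):
    print(n,[(mark_of(c,n)[:2]) for c in('top','side')])
cv2.imwrite('pics/m4.png',np.hstack([cv2.resize(s[190:350,230:390],(400,400),interpolation=cv2.INTER_CUBIC),cv2.resize(s[110:230,160:280],(400,400),interpolation=cv2.INTER_CUBIC)]))
print(get_obs()['position'],get_obs()['ft_force'],get_obs()['time'])
```

```text
[{'location': [300.8, 258.0], 'conf': 0.75}] [{'location': [295.6, 281.8], 'conf': 0.65}] expected [[302.3 260.2]
 [299.3 281.3]
 [305.5 236.9]]
knob [[{'location': [210.8, 195.1], 'conf': 0.59}, {'location': [212.4, 197.4], 'conf': 0.54}], [{'location': [217.9, 136.4], 'conf': 0.58}]]
pivot [[{'location': [229.1, 199.7], 'conf': 0.86}, {'location': [155.6, 266.8], 'conf': 0.62}], [{'location': [231.1, 172.1], 'conf': 0.66}]]
[ 0.51117002 -0.25421765  0.36046884] [ 0.32894861 -0.4661016  -0.03084599] 10.65
```

View pics/m4.png

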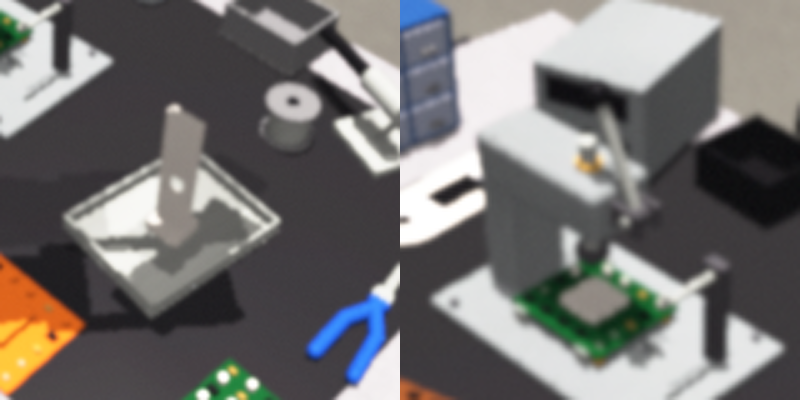

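The travel stop stands upright in the middle of the tray (crop centre (178,175)). On the right, the lever leans inwards with its knob at crop (605,80), in front of the dark instrument slot. Next I'll locate the pivot and knob.

Run:
```python
from h import *
print('pivot top',atz('top',(229.1,199.7),.17),atz('top',(226.6,197.3),.17),'side',atz('side',(231.1,172.1),.17),atz('side',(229,174.5),.17))
print('knob top',atz('top',(210.8,195.1),.2815),atz('top',(211.3,194.3),.2815),'side',atz('side',(217.9,136.4),.2815),atz('side',(214.9,138.2),.2815))
t=camera('top');g=cv2.cvtColor(t,cv2.COLOR_BGR2GRAY)
sub=g[185:210,195:232]
# dark knob blob
m=(sub<45).astype('uint8');n,l,s,c=cv2.connectedComponentsWithStats(m)
print([(s[i].tolist(),(c[i]+[195,185]).round(1).tolist()) for i in range(1,n) if s[i][4]>8])
# press-centre line
c0=np.array([.5515,.138]);u=np.array([-.073,.997])
for y in(.02,.09,.137): print(c0+u*(y-.138))
cv2.imwrite('pics/t5.png',cv2.resize(t[170:230,170:260],(780,520),interpolation=cv2.INTER_CUBIC))
```

```text
pivot top [0.55093909 0.08169246 0.17      ] [0.55898585 0.09019604 0.17      ] side [0.56134181 0.09496665 0.17      ] [0.54814282 0.08936041 0.17      ]
knob top [0.56038017 0.13219842 0.2815    ] [0.56289492 0.13065519 0.2815    ] side [0.54975814 0.1398719  0.2815    ] [0.53638827 0.13737593 0.2815    ]
[([26, 4, 5, 5, 9], [222.6, 191.8]), ([11, 9, 9, 8, 44], [209.9, 197.8]), ([27, 18, 4, 6, 14], [223.2, 205.0])]
[0.560114 0.020354]
[0.555004 0.090144]
[0.551573 0.137003]
```

View pics/t5.png

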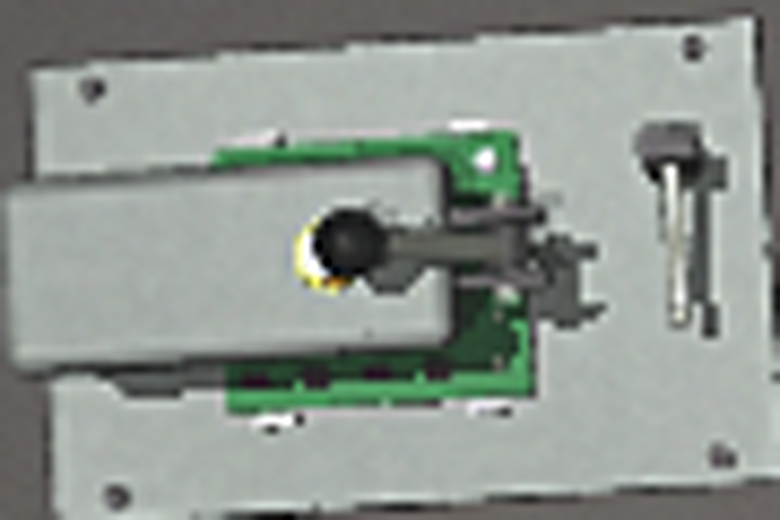

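The top crop shows the black knob at full px (210.4,197.9). The lever runs right to its fork at about (230,198), and the hook is now free. Next I'll fit the pivot and lever angle against both pictures.

Run:
```python
from h import *
print('knob', atz('top',(210.4,197.9),.2815))
for py in(.08,.085,.09,.095):
    c=np.array([.5515,.138])+np.array([-.073,.997])*(py-.138)
    P=np.r_[c,.17]
    for b in(1.9,2.0,2.1):
        K=P+.12*np.r_[np.array([-.073,.997])*-np.cos(b),np.sin(b)]
        print(py,b,K.round(3),'top',proj('top',[K,P]).round(1).tolist(),'side',proj('side',[K,P]).round(1).tolist())
s=cv2.imread('pics/m4.png');
s=camera('side');print(s[126:146,208:232].max(axis=2))
cv2.imwrite('pics/s6.png',cv2.resize(s[120:190,195:265],(700,700),interpolation=cv2.INTER_CUBIC)[:600])
```

```text
knob [0.55160396 0.13336137 0.2815    ]
0.08 1.9 [0.553 0.119 0.284] top [[215.0, 197.5], [229.6, 198.3]] side [[223.2, 138.1], [232.8, 174.9]]
0.08 2.0 [0.552 0.13  0.279] top [[211.6, 197.8], [229.6, 198.3]] side [[220.6, 138.1], [232.8, 174.9]]
0.08 2.1 [0.551 0.141 0.274] top [[208.4, 198.1], [229.6, 198.3]] side [[218.2, 138.4], [232.8, 174.9]]
0.085 1.9 [0.553 0.124 0.284] top [[213.4, 197.6], [228.1, 198.4]] side [[222.0, 137.5], [231.7, 174.2]]
0.085 2.0 [0.552 0.135 0.279] top [[210.0, 197.9], [228.1, 198.4]] side [[219.5, 137.5], [231.7, 174.2]]
0.085 2.1 [0.551 0.146 0.274] top [[206.8, 198.2], [228.1, 198.4]] side [[217.1, 137.9], [231.7, 174.2]]
0.09 1.9 [0.552 0.129 0.284] top [[211.8, 197.7], [226.6, 198.5]] side [[220.8, 136.9], [230.5, 173.5]]
0.09 2.0 [0.551 0.14  0.279] top [[208.4, 198.0], [226.6, 198.5]] side [[218.3, 136.9], [230.5, 173.5]]
0.09 2.1 [0.551 0.151 0.274] top [[205.2, 198.3], [226.6, 198.5]] side [[216.0, 137.3], [230.5, 173.5]]
0.095 1.9 [0.552 0.134 0.284] top [[210.2, 197.8], [225.1, 198.6]] side [[219.7, 136.3], [229.4, 172.9]]
0.095 2.0 [0.551
[... 1514 characters left out ...]
20  20  19  19  19  18  18  19  20  23  24  22  23  21  23  25  29
   35  52  70  84  89  88]
 [ 37  31  28  23  21  20  19  19  17  20  20  24  30  34  32  24  21  20
   25  42  65  82  87  86]
 [ 57  51  46  41  35  29  24  22  19  20  28  40  52  59  53  35  21  18
   22  39  64  81  87  87]
 [ 74  72  67  62  56  49  42  35  30  31  43  64  82  90  81  55  30  19
   22  38  63  80  87  86]
 [ 82  81  80  78  75  70  63  57  52  49  60  81 103 112 105  78  43  22
   22  38  63  80  87  88]
 [ 85  83  83  82  81  79  77  75  71  69  75  91 112 127 128 104  61  31
   25  40  62  81  87  87]
 [ 99  90  86  84  82  83  83  81  82  81  83  94 116 137 146 126  85  48
   36  44  65  82  87  88]]
```

View pics/s6.png

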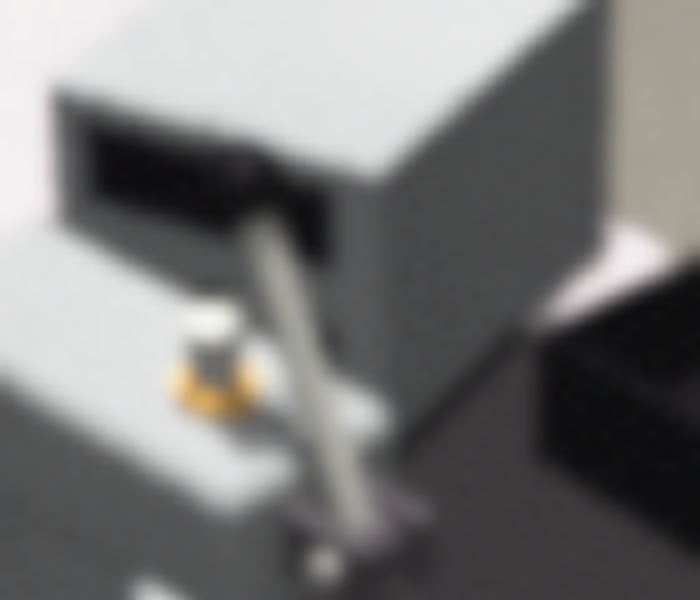

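The knob is at about full px (219,137.5), next to a projected (219.5,136.9), and the rod base at (230,172). This fits pivot (0.555,0.089,0.17), a≈0 and knob (0.552,0.133,0.281). I'll move over the knob.

{"op": "drive_tool", "data": {
  "plan": [
    [-50, 0, 8, 0, 0, 0, 60],
    [-95, 0, 16, 0, 0, 0, 60],
    [-140, 0, 25, 0, 0, 0, 60],
    [-185, 0, 33, 0, 0, 0, 60],
    [-230, 0, 42, 0, 0, 0, 60],
    [-275, 0, 50, 0, 0, 0, 60],
    [-320, 0, 58, 0, 0, 0, 60],
    [-360, 0, 65, 0, 0, 0, 60],
    [-383, 0, 69, 0, 0, 0, 60],
    [-383, 0, 69, 0, 0, 0, 60]
  ]
}}

```text
time: 11.75
position: [0.5517, 0.1357, 0.3616]
tool_rot: [-0.519, 0.48, -0.479, 0.52]
ft_force: [0.2, -0.3, -0.9]
grip_width: 0.0599
```

{"op": "drive_tool", "data": {
  "plan": [
    [0, 0, 0, 0, 0, 0, 60]
  ]
}}

```text
time: 11.85
position: [0.5517, 0.1326, 0.3617]
tool_rot: [0.519, -0.481, 0.481, -0.518]
ft_force: [0.6, -0.5, 0.8]
grip_width: 0.0598
```

Lower about 99 mm, close on the knob.

{"op": "drive_tool", "data": {
  "plan": [
    [0, 40, 0, 0, 0, 0, 60],
    [0, 75, 0, 0, 0, 0, 60],
    [0, 92, 0, 0, 0, 0, 60],
    [0, 99, 0, 0, 0, 0, 60],
    [0, 99, 0, 0, 0, 0, 20],
    [0, 99, 0, 0, 0, 0, 15],
    [0, 99, 0, 0, 0, 0, 15],
    [0, 99, 0, 0, 0, 0, 15],
    [0, 99, 0, 0, 0, 0, 15],
    [0, 99, 0, 0, 0, 0, 15]
  ],
  "newtons": 30
}}

```text
time: 12.85
position: [0.5515, 0.1325, 0.2637]
tool_rot: [0.519, -0.481, 0.481, -0.518]
ft_force: [-2.1, -0.5, 3.6]
grip_width: 0.0242
```

{"op": "drive_tool", "data": {
  "plan": [
    [0, 0, 0, 0, 0, 0, 15],
    [0, 0, 0, 0, 0, 0, 15],
    [0, 0, 0, 0, 0, 0, 15]
  ]
}}

```text
time: 13.15
position: [0.5515, 0.1326, 0.2637]
tool_rot: [0.519, -0.481, 0.481, -0.518]
ft_force: [-2.4, -0.6, 6.0]
grip_width: 0.0241
```

Run:
```python
from h import *
o=get_obs();print(o['position'],o['ft_force'],o['grip_width'],o['q'].round(2))
# arc: rows (tool x, tool y) mm relative to the knob at a=0
for a in np.arange(0,2.41,.1):
    b=1.95-a; print(round(a,2),'x',round(120*(np.cos(b)-np.cos(1.95)),1),'y',round(-120*(np.sin(b)-np.sin(1.95)),1))
```

```text
[0.55152804 0.13256325 0.26368699] [-2.40961085 -0.58126868  5.95775824] 0.024091286268257052 [ 0.04  0.4   1.53 -0.    1.21 -0.04]
0.0 x 0.0 y -0.0
0.1 x 11.4 y -3.9
0.2 x 23.0 y -6.6
0.3 x 34.9 y -8.1
0.4 x 46.9 y -8.5
0.5 x 58.9 y -7.7
0.6 x 70.7 y -5.6
0.7 x 82.3 y -2.4
0.8 x 93.4 y 1.9
0.9 x 104.1 y 7.4
1.0 x 114.2 y 13.9
1.1 x 123.6 y 21.3
1.2 x 132.2 y 29.7
1.3 x 140.0 y 38.9
1.4 x 146.7 y 48.8
1.5 x 152.5 y 59.3
1.6 x 157.1 y 70.3
1.7 x 160.7 y 81.8
1.8 x 163.1 y 93.5
1.9 x 164.3 y 105.5
2.0 x 164.3 y 117.5
2.1 x 163.1 y 129.4
2.2 x 160.7 y 141.2
2.3 x 157.1 y 152.6
2.4 x 152.5 y 163.7
```

Width 24.1 mm with 6 N upwards suggests the pads sit too high on the ball. I'll regrip a little lower.

{"op": "drive_tool", "data": {
  "plan": [
    [0, 0, 0, 0, 0, 0, 34],
    [0, 0, 0, 0, 0, 0, 34],
    [0, 4, 0, 0, 0, 0, 34],
    [0, 7, 0, 0, 0, 0, 34],
    [0, 7, 0, 0, 0, 0, 15],
    [0, 7, 0, 0, 0, 0, 15],
    [0, 7, 0, 0, 0, 0, 15],
    [0, 7, 0, 0, 0, 0, 15],
    [0, 7, 0, 0, 0, 0, 15],
    [0, 7, 0, 0, 0, 0, 15]
  ]
}}

```text
time: 14.15
position: [0.5515, 0.1325, 0.2557]
tool_rot: [0.519, -0.481, 0.481, -0.518]
ft_force: [-0.9, -0.0, -2.9]
grip_width: 0.0239
```

{"op": "drive_tool", "data": {
  "plan": [
    [6, -2, 0, 0, 0, 0, 15],
    [11.4, -3.9, 0, 0, 0, 0, 15],
    [23, -6.6, 0, 0, 0, 0, 15],
    [34.9, -8.1, 0, 0, 0, 0, 15],
    [46.9, -8.5, 0, 0, 0, 0, 15],
    [58.9, -7.7, 0, 0, 0, 0, 15]
  ],
  "newtons": 40
}}

```text
time: 14.75
position: [0.5556, 0.0766, 0.2656]
tool_rot: [-0.517, 0.483, -0.479, 0.52]
ft_force: [-4.2, 7.4, 6.7]
grip_width: 0.0229
```

{"op": "drive_tool", "data": {
  "plan": [
    [11.8, 1, 0.5, 0, 0, 0, 15],
    [23.4, 4, 0.5, 0, 0, 0, 15],
    [34.5, 8.5, 0.5, 0, 0, 0, 15],
    [45.2, 14, 0.5, 0, 0, 0, 15],
    [55.3, 20.5, 0.5, 0, 0, 0, 15],
    [64.7, 28, 0.5, 0, 0, 0, 15],
    [73.3, 36.4, 0.5, 0, 0, 0, 15]
  ]
}}

```text
time: 15.45
position: [0.5615, -0.0021, 0.231]
tool_rot: [0.52, -0.479, 0.482, -0.517]
ft_force: [-8.2, -7.4, 16.6]
grip_width: 0.0212
```

Run:
```python
from h import *
s=camera('side');o=get_obs();print(o['position'].round(4),o['ft_force'].round(2),o['grip_width'])
cv2.imwrite('pics/s7.png',cv2.resize(s[110:230,170:290],(600,600),interpolation=cv2.INTER_CUBIC))
```

```text
[ 0.5616 -0.0038  0.2295] [-7.45 -8.02 12.84] 0.021113768482627714
```

View pics/s7.png

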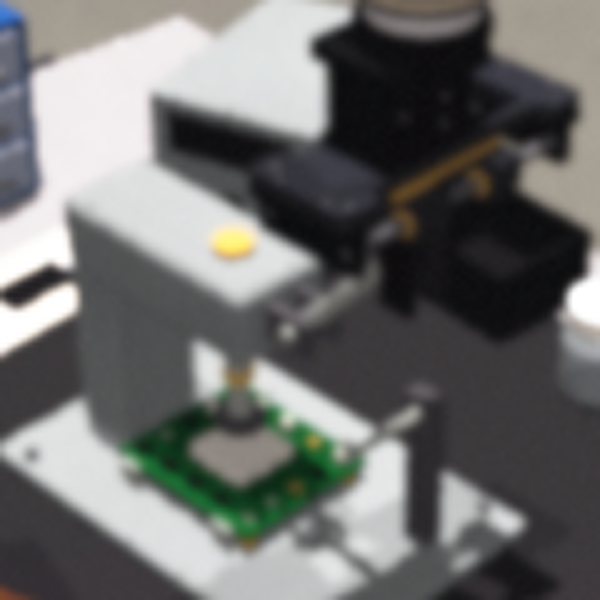

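The lever follows and the foot is near the block. But the grip has narrowed to 21 mm with a steady outward radial force, so my arc is off. I'll let go (the lever stays put), rise, and measure the knob anew.

{"op": "drive_tool", "data": {
  "plan": [
    [0, 0, 0, 0, 0, 0, 60],
    [0, 0, 0, 0, 0, 0, 60],
    [0, 0, 0, 0, 0, 0, 60],
    [0, -30, 0, 0, 0, 0, 60],
    [0, -75, 0, 0, 0, 0, 60],
    [0, -120, 0, 0, 0, 0, 60],
    [-50, -130, 0, 0, 0, 0, 60],
    [-100, -130, 0, 0, 0, 0, 60],
    [-150, -130, 0, 0, 0, 0, 60],
    [-200, -130, 0, 0, 0, 0, 60]
  ]
}}

```text
time: 16.5
position: [0.5473, 0.2015, 0.3579]
tool_rot: [-0.518, 0.481, -0.481, 0.519]
ft_force: [0.9, 0.2, 0.4]
grip_width: 0.0603
```

Run:
```python
from h import *
s=camera('side');print(mark_of('side','knob')[:2],mark_of('side','pivot')[:2])
t=camera('top');print(mark_of('top','knob')[:2],mark_of('top','pivot')[:2],get_obs()['position'])
cv2.imwrite('pics/m8.png',np.hstack([cv2.resize(s[130:210,200:280],(400,400),interpolation=cv2.INTER_CUBIC),cv2.resize(t[170:230,205:265],(400,400),interpolation=cv2.INTER_CUBIC)]))
```

```text
[{'location': [249.3, 161.6], 'conf': 0.72}] [{'location': [231.2, 173.2], 'conf': 0.75}]
[{'location': [154.2, 266.9], 'conf': 0.7}, {'location': [248.0, 192.3], 'conf': 0.5}] [{'location': [227.8, 197.9], 'conf': 0.8}, {'location': [320.3, 153.5], 'conf': 0.53}] [0.54759223 0.19857975 0.35725586]
```

View pics/m8.png

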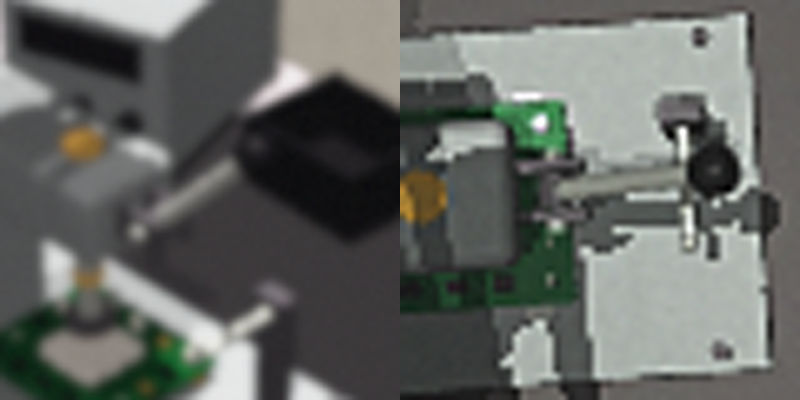

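The knob is at side px (252.4,158) and top px (251.7,195.5). The foot is just above the block.

Run:
```python
from h import *
from scipy.optimize import least_squares
kt,ks=(251.7,195.5),(252.4,158)
print('tri',tri(kt,ks)); print(atz('top',kt,.253))
# fit pivot x,y, a from knob now and knob at start (a0)
def K(x,y,b): return np.array([x+.073*.12*np.cos(b),y-.997*.12*np.cos(b),.17+.12*np.sin(b)])
def f(p):
    x,y,b0,b1=p; k0,k1=K(x,y,b0),K(x,y,b1); P=[x,y,.17]
    return np.r_[(proj('top',[k0])-[(210.4,197.9)]).ravel(),(proj('side',[k0])-[(219,137.5)]).ravel(),(proj('top',[k1])-[kt]).ravel(),(proj('side',[k1])-[ks]).ravel(),(proj('top',[P])-[(227.8,198)]).ravel()*.5]
r=least_squares(f,[.555,.089,1.95,.75]);print(r.x.round(4),r.fun.round(1),K(r.x[0],r.x[1],r.x[3]).round(4))
```

```text
tri (array([0.56188411, 0.00321854, 0.26633505]), np.float64(0.003513956726606627))
[0.56126315 0.00457132 0.253     ]
[0.5567 0.0809 2.0436 0.8836] [-0.5 -0.3  0.7  0.5 -0.2 -0.5 -1.   0.8  0.8  0. ] [0.5622 0.005  0.2628]
```

{"op": "drive_tool", "data": {
  "plan": [
    [48, 0, 0, 0, 0, 0, 60],
    [96, 0, 0, 0, 0, 0, 60],
    [144, 0, 0, 0, 0, 0, 60],
    [182, 0, 0, 0, 0, 0, 60],
    [194, 0, 0, 0, 0, 0, 60],
    [194, 40, 0, 0, 0, 0, 60],
    [194, 80, 0, 0, 0, 0, 50],
    [194, 105, 0, 0, 0, 0, 40],
    [194, 113, 0, 0, 0, 0, 34],
    [194, 113, 0, 0, 0, 0, 34]
  ],
  "newtons": 30
}}

```text
time: 17.8
position: [0.5613, 0.0054, 0.2435]
tool_rot: [0.518, -0.482, 0.481, -0.518]
ft_force: [0.1, 0.4, 0.5]
grip_width: 0.0377
```

{"op": "drive_tool", "data": {
  "plan": [
    [0, 0, 0, 0, 0, 0, 15],
    [0, 0, 0, 0, 0, 0, 15],
    [0, 0, 0, 0, 0, 0, 15],
    [0, 0, 0, 0, 0, 0, 15],
    [0, 0, 0, 0, 0, 0, 15]
  ]
}}

```text
time: 18.3
position: [0.5608, 0.0053, 0.2458]
tool_rot: [0.519, -0.481, 0.481, -0.518]
ft_force: [-4.8, -2.4, 4.1]
grip_width: 0.0242
```

{"op": "drive_tool", "data": {
  "plan": [
    [3.5, 3.2, -1, 0, 0, 0, 15],
    [7.5, 6.7, -2, 0, 0, 0, 15],
    [11.7, 11, -2, 0, 0, 0, 15],
    [15.6, 15.5, -2, 0, 0, 0, 15],
    [19.3, 20.2, -2, 0, 0, 0, 15],
    [22.9, 25, -2, 0, 0, 0, 15],
    [26.1, 30, -2, 0, 0, 0, 15]
  ],
  "newtons": 35
}}

```text
time: 19.0
position: [0.5625, -0.0188, 0.2163]
tool_rot: [-0.517, 0.481, -0.481, 0.52]
ft_force: [-3.6, 4.8, 6.3]
grip_width: 0.0238
```

```bash
cat > f.py <<'E'
from h import *
F=[];
for i in range(6): camera('side'); o=get_obs(); F.append(np.r_[o['ft_force'],o['position'],o['time'],o['grip_width']])
F=np.array(F);m=F.mean(0)
y=(.0809-m[4])/.997;z=m[5]+.019-.17;b=np.arctan2(z,y)
t=np.array([.073*-np.sin(b)*1,.997*np.sin(b)*1,0])*-1;t=np.array([0.073*-np.sin(b),-.997*-np.sin(b)*-1,0])
# tool-motion tangent (press -y component = -sin(b)*-1...): knob y' = +sin b *db, db<0
T=np.array([.073*np.sin(b),-.997*np.sin(b),-np.cos(b)])
Rr=np.array([.073*np.cos(b),-.997*np.cos(b),np.sin(b)])
print('F',m[:3].round(2),'tang',round(float(-m[:3]@T),2),'std',F[:,:3].std(0).round(2),'rad',round(float(m[:3]@Rr),2),'b',round(b,3),'a',round(1.95-b,3),'r',round(float(np.hypot(y,z)),4),'pos',m[3:6].round(4),'w',round(m[7],4),'t',o['time'])
E
python3 f.py
```

```text
F [-0.87  4.15  3.63] tang 5.32 std [0.35 0.76 1.16] rad -1.58 b 0.57 a 1.38 r 0.1194 pos [ 0.5625 -0.0193  0.2155] w 0.0241 t 19.3
```

{"op": "drive_tool", "data": {
  "plan": [
    [2.5, 4.1, 0, 0, 0, 0, 15],
    [4.8, 8.3, 0, 0, 0, 0, 15]
  ]
}}

```text
time: 19.5
position: [0.5629, -0.024, 0.207]
tool_rot: [-0.517, 0.481, -0.481, 0.519]
ft_force: [-0.6, 6.4, 5.3]
grip_width: 0.0241
```

```bash
python3 f.py
```

```text
F [0.46 4.64 1.73] tang 3.66 std [0.64 0.52 0.97] rad -3.27 b 0.482 a 1.468 r 0.1193 pos [ 0.5629 -0.0245  0.2063] w 0.0241 t 19.8
```

{"op": "drive_tool", "data": {
  "plan": [
    [2.2, 4.3, 0, 0, 0, 0, 15],
    [4.0, 8.6, 0, 0, 0, 0, 15]
  ]
}}

```text
time: 20.0
position: [0.5632, -0.0283, 0.1983]
tool_rot: [-0.517, 0.481, -0.481, 0.519]
ft_force: [-0.0, 6.1, 4.7]
grip_width: 0.0237
```

```bash
python3 f.py
```

```text
F [0.72 5.08 1.14] tang 3.01 std [0.41 0.55 0.75] rad -4.17 b 0.401 a 1.549 r 0.1193 pos [ 0.5632 -0.0286  0.1976] w 0.0239 t 20.3
```

{"op": "drive_tool", "data": {
  "plan": [
    [0.7, 2.8, 0, 0, 0, 0, 15]
  ]
}}

```text
time: 20.4
position: [0.5633, -0.0294, 0.1956]
tool_rot: [-0.518, 0.481, -0.481, 0.519]
ft_force: [-0.8, 4.5, 6.4]
grip_width: 0.0239
```

{"op": "drive_tool", "data": {
  "plan": [
    [0.7, 2.8, 0, 0, 0, 0, 15]
  ]
}}

```text
time: 20.5
position: [0.5633, -0.0304, 0.1928]
tool_rot: [-0.518, 0.48, -0.482, 0.519]
ft_force: [-0.9, 3.2, 6.0]
grip_width: 0.0242
```

{"op": "drive_tool", "data": {
  "plan": [
    [0.8, 2.8, 0, 0, 0, 0, 15]
  ]
}}

```text
time: 20.6
position: [0.5634, -0.0314, 0.1901]
tool_rot: [-0.518, 0.48, -0.482, 0.519]
ft_force: [-0.4, 3.4, 5.7]
grip_width: 0.024
```

{"op": "drive_tool", "data": {
  "plan": [
    [0.8, 2.8, 0, 0, 0, 0, 15]
  ]
}}

```text
time: 20.7
position: [0.5635, -0.0323, 0.1873]
tool_rot: [-0.518, 0.48, -0.482, 0.519]
ft_force: [-0.6, 3.7, 6.1]
grip_width: 0.0241
```

{"op": "drive_tool", "data": {
  "plan": [
    [0.6, 2.9, 0, 0, 0, 0, 15]
  ]
}}

```text
time: 20.8
position: [0.5636, -0.0331, 0.1844]
tool_rot: [-0.518, 0.48, -0.482, 0.519]
ft_force: [-0.8, 3.0, 6.0]
grip_width: 0.0241
```

{"op": "drive_tool", "data": {
  "plan": [
    [0.6, 2.9, 0, 0, 0, 0, 15]
  ]
}}

```text
time: 20.9
position: [0.5636, -0.0339, 0.1816]
tool_rot: [-0.518, 0.48, -0.482, 0.519]
ft_force: [-0.3, 1.4, 7.0]
grip_width: 0.0239
```

{"op": "drive_tool", "data": {
  "plan": [
    [0.5, 2.9, 0, 0, 0, 0, 15]
  ]
}}

```text
time: 21.0
position: [0.5637, -0.0346, 0.1787]
tool_rot: [-0.518, 0.48, -0.482, 0.518]
ft_force: [-2.1, 2.0, 9.1]
grip_width: 0.024
```

{"op": "drive_tool", "data": {
  "plan": [
    [0.5, 2.9, 0, 0, 0, 0, 15]
  ]
}}

```text
time: 21.1
position: [0.5637, -0.0351, 0.1761]
tool_rot: [-0.518, 0.48, -0.482, 0.518]
ft_force: [-2.2, 2.2, 9.7]
grip_width: 0.0238
```

The tangential force jumped from about 6.8 to 9.5 N near TCP z ≈ 0.180, which is contact. I'll go on about 14 mm at the knob, aiming mid-spring.

{"op": "drive_tool", "data": {
  "plan": [
    [0.5, 2.9, 0, 0, 0, 0, 15]
  ]
}}

```text
time: 21.2
position: [0.5638, -0.0357, 0.1734]
tool_rot: [-0.518, 0.48, -0.482, 0.518]
ft_force: [-2.1, 2.2, 10.1]
grip_width: 0.0241
```

{"op": "drive_tool", "data": {
  "plan": [
    [0.5, 2.9, 0, 0, 0, 0, 15]
  ]
}}

```text
time: 21.3
position: [0.5638, -0.0362, 0.1706]
tool_rot: [-0.518, 0.48, -0.482, 0.519]
ft_force: [-0.9, 2.3, 11.0]
grip_width: 0.0238
```

{"op": "drive_tool", "data": {
  "plan": [
    [0.4, 2.9, 0, 0, 0, 0, 15]
  ]
}}

```text
time: 21.4
position: [0.5639, -0.0366, 0.1677]
tool_rot: [-0.518, 0.48, -0.482, 0.518]
ft_force: [-1.9, 1.5, 11.2]
grip_width: 0.0241
```

{"op": "drive_tool", "data": {
  "plan": [
    [0, 0.5, 0, 0, 0, 0, 15],
    [0, 0.5, 0, 0, 0, 0, 15],
    [0, 0.5, 0, 0, 0, 0, 60],
    [0, 0.5, 0, 0, 0, 0, 60],
    [0, 0.5, 0, 0, 0, 0, 60],
    [0, 0.5, 0, 0, 0, 0, 60],
    [0, 0.5, 0, 0, 0, 0, 60]
  ]
}}

```text
time: 22.1
position: [0.5629, -0.036, 0.1652]
tool_rot: [0.519, -0.481, 0.481, -0.518]
ft_force: [-0.2, -0.1, 0.9]
grip_width: 0.0552
```

{"op": "drive_tool", "data": {
  "plan": [
    [0, -30, 0, 0, 0, 0, 60],
    [0, -75, 0, 0, 0, 0, 60],
    [0, -120, 0, 0, 0, 0, 60],
    [0, -160, 0, 0, 0, 0, 60],
    [50, -180, -30, 0, 0, 0, 60],
    [100, -180, -60, 0, 0, 0, 60],
    [130, -180, -100, 0, 0, 0, 60],
    [130, -180, -130, 0, 0, 0, 60],
    [130, -180, -130, 0, 0, 0, 60],
    [130, -180, -130, 0, 0, 0, 60]
  ]
}}

```text
time: 23.1
position: [0.4425, -0.1756, 0.3457]
tool_rot: [-0.518, 0.481, -0.482, 0.518]
ft_force: [0.2, 0.0, 0.3]
grip_width: 0.0601
```

Run:
```python
from h import *
s=camera('side');print(mark_of('side','knob')[:1],mark_of('side','keeper_mid')[:1]);t=camera('top');print(mark_of('top','knob')[:2])
for a in(1.6,1.7,1.75,1.8,1.85,1.95):
    b=1.95-a;K=[.5567+.073*.12*np.cos(b),.0809-.997*.12*np.cos(b),.17+.12*np.sin(b)];print(a,proj('side',K).round(1),proj('top',K).round(1))
o=get_obs();print(o['position'],o['ft_force'],o['time'])
cv2.imwrite('pics/m9.png',np.hstack([cv2.resize(s[140:230,180:270],(400,400),interpolation=cv2.INTER_CUBIC),cv2.resize(s[130:330,190:390],(400,400),interpolation=cv2.INTER_CUBIC)]))
```

```text
[{'location': [257.8, 187.5], 'conf': 0.72}] [{'location': [297.3, 259.0], 'conf': 0.62}]
[{'location': [376.9, 246.4], 'conf': 0.72}, {'location': [261.6, 194.0], 'conf': 0.64}]
1.6 [[260.4 178.8]] [[262.9 195.1]]
1.7 [[261.2 182.6]] [[263.9 195.2]]
1.75 [[261.5 184.4]] [[264.3 195.3]]
1.8 [[261.7 186.2]] [[264.6 195.3]]
1.85 [[261.8 187.9]] [[264.8 195.4]]
1.95 [[261.8 191.3]] [[264.9 195.6]]
[ 0.44397176 -0.17461399  0.34536135] [ 0.06069283 -0.07522778 -0.47668996] 23.35
```

View pics/m9.png

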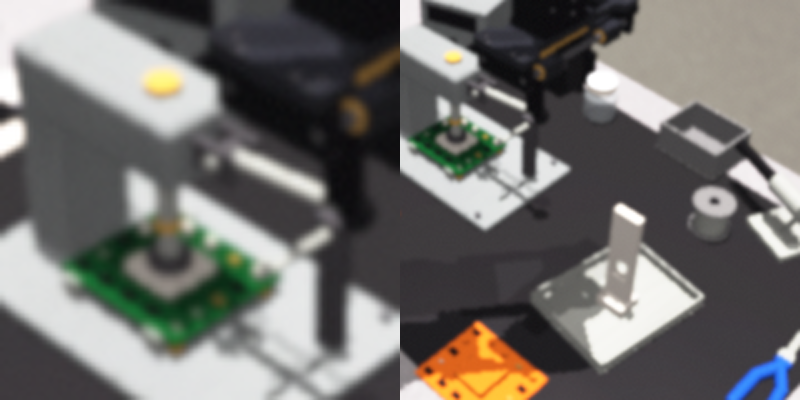

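The picture shows the foot on the block, the lever near level (knob row 187.5, which gives a≈1.83), the board in its nest, and the stop upright in the tray with the arm clear. Handing in.

```bash
python3 -c "
from rig import *
print(hand_in())"
```

```text
the job is handed in; nothing more can be done
None
```

The job is handed in at about 23 s of the 72 s allowed. The travel stop stands in the tray and the press is left clamped on the board's block. `hand_in()` gave no verdict, so these results rest on my own checks.

- **Travel stop:** I lifted it off the hook, drew it clear and set it down in the tray by feel. The last picture shows it upright near the middle and let go.
- **Clamping force:** I swung the lever with a pinched knob.
  - **Contact:** the force at the knob jumped from about 6.8 to 9.3 N at a ≈ 1.70.
  - **Final position:** I stopped at a ≈ 1.83, with the foot about 3.8 mm into the spring.
  - **Estimate:** this gives roughly 14–15 N, inside the 8.5–21.3 N window. It is worked out from the lever travel; the foot force itself was not measured.
- **Last picture:** the knob's height gives a ≈ 1.84, so the lever stayed where I left it. The board is in its nest, and the bystanders in the crop look unmoved. The arm is clear, with wrist force near zero.

Three checks disagreed:
- **First knob grip:** it was off because my pivot estimate was about 8 mm out. The ball slid towards the edge of the pads with up to about 15 N of radial force. I let go near a = 1.07, measured again and regripped.
- **Force after contact:** it rose faster than the stated spring rate, ending at about 11.4 N where I expected 10.4 N. That is partly noise, and I stopped mid-range because of it.
- **Knob position at the end:** the network put it about 3–4 px off my fitted arc in the column direction, probably because the arm hid part of it.

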